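# Wipe the broken tile off the board under the stairs

## Task

Take the wooden scraper block out of its bay in the clear organizer and use it to wipe all four broken tile pieces off the grey board, over its open left end into the catch tray; the pieces are sharp, so do not touch them with the gripper. Leave the lidded jar standing where it is on the board and disturb nothing else; when all pieces lie in the tray, lay the scraper back in the bay it came from, base down.

Things in the scene. Friction and masses are not known exactly. Their poses are not given: they have to be found in the camera images.
- scraper: wooden scraper block (the tool), T-shaped seen from its end: base 130 x 36 mm, 22 mm high, and centred on it a grip rib 90 mm long (along x), 24 mm thick (along y), up to 68 mm above the underside. Starts base down, lengthwise in one of the organizer's bays. Origin: centre of its underside; x along its length, z up. Symmetric under a half turn
- organizer: fixed clear acrylic organizer. Lower tier: open tray 158 (x) by 262 mm (y), walls 28 mm high, 4 mm thick, split into three bays side by side in y (inner 150 x 82 mm, centres y = -86, 0, +86 mm, floor z = 4 mm). Upper tier behind it: x 83 to 233 mm, floor z = 112 mm, lip z = 132 mm. Origin: centre of the lower tier's underside, at shelf height; x points away from the robot
- board: fixed grey board, 290 (x, away from robot) by 260 mm (y, to robot's left), top at z = 40 mm; rims along both sides (inner faces x = +-135 mm, 10 mm wide) stand 14 mm above the top. The ends y = +-130 mm have no rim; beyond the end +130 is the catch tray, the end -130 drops to the shelf. Origin: centre of its underside, at shelf height
- board_top (a point): centre of the board's top face, axes as the board's
- tray_in (a point): centre of the catch tray's floor, axes as the board's. Inside, the tray spans 270 mm in x and 120 mm in y (from the board's end to the far wall); its floor is 34 mm below the board's top, its side and far walls reach up to the board's top level
- chip1: broken piece of terracotta floor tile, about 62 x 26 mm and 12 mm thick, a rectangle with one narrower skewed end; starts flat on the board. Origin: centre of its underside; x along its length
- chip2: broken piece of terracotta floor tile, about 60 x 24 mm and 12 mm thick, a rectangle with one narrower skewed end; starts flat on the board. Origin: centre of its underside; x along its length
- chip3: broken piece of terracotta floor tile, about 63 x 28 mm and 12 mm thick, a rectangle with one narrower skewed end; starts flat on the board. Origin: centre of its underside; x along its length
- chip4: broken piece of terracotta floor tile, about 60 x 26 mm and 12 mm thick, a rectangle with one narrower skewed end; starts flat on the board. Origin: centre of its underside; x along its length
- jar: white lidded ceramic jar, 60 mm diameter, 72 mm high, 0.5 kg, standing loose on the board towards the tray end, near one of the rims; leave it. Origin: centre of its underside
- brush: grout brush with orange back, 136 x 34 x 47 mm, lying in another bay; leave it. Origin: centre of its underside
- pumice: green pumice block, 110 x 50 x 40 mm, lying in another bay; leave it. Origin: centre of its underside
- soap_dish: white ceramic soap dish, 90 x 120 x 25 mm, on the organizer's upper tier; leave it. Origin: centre of its underside
- dispenser: closed white pump dispenser, 66 mm diameter, 148 mm high, on the organizer's upper tier; leave it. Origin: centre of its underside

How it is judged (in metres and radians):
On the way, in this order (a step that is already met when the one before it is completed fails the run):
1. the scraper block is lifted out of its bay (50 mm or more) (height (world z) of scraper above 0.054 m), for 0.2 s.
2. all four tile pieces are in the catch tray (z of each of chip1, chip2, chip3, chip4 in the frame of tray_in below 0.033 m and y of chip1 in the frame of tray_in between -0.063 and 0.064 m and x of chip1 in the frame of tray_in between -0.137 and 0.137 m and y of chip2 in the frame of tray_in between -0.063 and 0.064 m and x of chip2 in the frame of tray_in between -0.137 and 0.137 m and y of chip3 in the frame of tray_in between -0.063 and 0.064 m and x of chip3 in the frame of tray_in between -0.137 and 0.137 m and y of chip4 in the frame of tray_in between -0.063 and 0.064 m and x of chip4 in the frame of tray_in between -0.137 and 0.137 m), for 0.2 s.
At the end, for the whole second after the job is handed in: All four tile pieces lie at rest inside the catch tray (each origin within the tray's walls and less than 33 mm above its floor); the scraper rests base down and lengthwise on the floor of the bay it started in (within 40 mm of its start, tilt under 0.1 rad, lengthwise within 0.4 rad) (all of step 2 and linear speed of each of chip1, chip2, chip3, chip4, scraper below 0.02 m/s and distance of scraper from where it was at the start of the episode below 0.04 m and height (world z) of scraper below 0.012 m and angle between scraper's own z axis and vertical below 0.1 rad and angle between the x axis of scraper and the x axis of organizer, either way round below 0.4 rad); the robot touches nothing.
It fails at once if the gripper or arm touches a tile piece (contact force between any of the fingers, the arm and chip1 above 0.5 N or contact force between any of the fingers, the arm and chip2 above 0.5 N or contact force between any of the fingers, the arm and chip3 above 0.5 N or contact force between any of the fingers, the arm and chip4 above 0.5 N).
It fails at once if the jar is shifted by more than 15 mm or tipped (distance of jar from where it was at the start of the episode above 0.015 m or angle between jar's own z axis and vertical above 0.3 rad).
It fails at once if another bystander is shifted by more than 20 mm or tipped (distance of any of brush, pumice, soap_dish, dispenser from where it was at the start of the episode above 0.02 m or angle between any of brush, pumice, soap_dish, dispenser's own z axis and vertical above 0.3 rad).
It also fails if it takes over 70 s, if anything falls off the work surface, if the arm or the gripper's body presses on something with over 40 N, if the wrist force passes 120 N, or if a joint passes its speed limit or range.

## Robot

A 6-joint arm with a two-finger parallel gripper is mounted at the origin on the work surface. World frame = base frame: x ahead of the robot, y to its left, z up, the work surface at z = 0. Lengths are in m, angles in degrees, forces in N, time in s.
With the tool pointing down it reaches from about 0.3 to 0.75 m from the base axis. Payload 8.5 kg.
Tool frame: the origin (TCP) lies on the centre line of the jaws, within the pads' length; the fingertips stand 11 mm ahead of it and the grasp point (between the pads) lies 8 mm behind it; x points along the fingers, y is the direction in which the jaws open and shut, and the axes are right-handed (so a half turn about x gives the same grasp; the last joint's range is limited). The gripper opens to 85 mm and grips with 20 to 120 N. Pads are 22 mm wide; open, the fingers measure 114 mm over their backs; the gripper's body (76 mm by 85 mm) begins 54 mm behind the grasp point. The pads swing forward as they close: fully open they stand 13 mm farther back than shut.
Start: joints at [53.841, 21.807, 74.336, -0, 83.858, -12.336], TCP at [0.222, 0.503, 0.208] pointing down, gripper open.
Joint ranges: [-178.18, 178.18], [-50.72, 133.34], [12.68, 142.11], [-81.47, 261.47], [9.98, 163.14], [-165.26, 165.26]. Speed limits (degrees/s): [136.94, 136.94, 180, 180, 180, 180].

## Interface

Orientations are given as a 3x3 rotation matrix whose columns are the frame's x, y, z axes.
In Python, from rig import env gives the robot as it stands.
- The arm moves only by the tool carry_out, never from a script. Its argument "motion" is a list that holds one entry, the list of rows, each a list of 7 numbers: the shift along the tool's x, y, z in cm, then the turn, a rotation vector about the tool's x, y, z in rad, then the finger opening in cm, from 0 to 8.54. A call has 1 to 5 rows; each row is the pose to reach, as a shift and turn from the pose commanded when the call began, along the tool's axes at that moment; what a row does not reach only later rows make up. A row lasts 1/12 s, in which the tool goes at most 41.7 mm and 7.16 degrees, less where a joint would pass 70% of its speed; a pose out of reach is approached as far as the arm can. A call with a gripper value outside its range is refused whole. The fingers move at their own pace and stop on an object; "grip_force" is the grip in N (left out, the last holds). Time passes only in rows, so rows that repeat a pose let the fingers close. It gives the time, the measured TCP pose, the force and the opening at its end, in the units of the state.
- env.observe(): the state, without advancing time (a new reading comes with each control period).
- env.get_image(name): name is "side" or "top" or "wrist"; returns a dict with "image" (384x512x3 uint8, red, green, blue), "fov_y" (degrees; the focal length in pixels is half the picture's height over the tangent of half this angle, whatever the lens; pixels are square), "cx", "cy" (the principal point, pixels), "R" (3x3) and "t" (3): a world point X has camera coordinates R X + t. Camera axes: x right, y down, z forward; pixel columns grow to the right and rows downward; lengths in m; the calibration is good to about 2 mm. A picture is of the moment at which its call begins. There is no depth.
- env.close_job(): hands the job in, once; it reports no verdict.
The state is a dict: "time_s": time; "q": joint angles; "qvel": joint speeds; "joint_efforts": joint torques, N m; "position": TCP position; "tool_rot": TCP orientation; "ft_force": force on the tool from outside, world axes, zero at the start; "wrist_torque": the same for the moment, N m; "grip_width": finger opening in m.
Only numpy, scipy, OpenCV 4.12 (cv2) and the standard library are available. Lean on these libraries where they do the work, as an engineer would, in place of code of your own. Each camera call takes 0.05 s, during which the arm holds its last target. There are 200 camera calls.

## Working session

There is one attempt and no reset: what is moved stays moved. The work goes in short steps, Python scripts to look and compute and a tool call to move; the robot and the scene stay as the last step left them, time stands still between calls to the robot, and variables do not carry over. Pictures are saved under pics/ and viewed, on a budget of 10 in all, crops included, one or two more only if the job needs it, and the job is handed in when it is done.

Besides the shell and the picture viewer there is one more tool, called after ">>>" as name(argument=value, ...), one argument or row to a line, values as JSON. carry_out: Moves the arm, as the interface text tells. Its arguments: {"type":"object","properties":{"motion":{"type":"array","items":{"type":"array","items":{"type":"array","items":{"type":"number"}}}},"grip_force":{"type":"number"}},"required":["motion"]}

```bash
ls; mkdir -p pics; python3 - <<'E'
from rig import env
import cv2,pickle,numpy as np
d={}
for n in("top","side"):
    c=env.get_image(n);d[n]=c
    cv2.imwrite(f"pics/{n}0.png",cv2.resize(c["image"][:,:,::-1],(800,600),interpolation=cv2.INTER_CUBIC))
    print(n,c["fov_y"],c["cx"],c["cy"],c["R"],c["t"], [k for k in c])
pickle.dump(d,open("c0.pkl","wb"))
print(env.observe())
E
```

```text
pics
top 42.17996317720973 257.067814112717 194.72755837938772 [[ 4.77466027e-02 -9.98859462e-01 -1.94593059e-04]
 [-9.72246091e-01 -4.64297812e-02 -2.29307247e-01]
 [ 2.29036678e-01  1.11378344e-02 -9.73354072e-01]] [-0.04141187  0.60441125  1.34333527] ['image', 'fov_y', 'cx', 'cy', 'R', 't']
side 55.812425514939164 252.00549268164883 192.0592822310776 [[-0.96737258 -0.2530948   0.01154649]
 [-0.18259362  0.66486102 -0.72430615]
 [ 0.17564131 -0.70278222 -0.68938181]] [0.58100605 0.18366621 0.89181928] ['image', 'fov_y', 'cx', 'cy', 'R', 't']
{'time_s': 0.1, 'q': array([ 5.38425977e+01,  2.18369239e+01,  7.43801365e+01,  1.29048901e-03,
        8.38600398e+01, -1.23367801e+01]), 'qvel': array([ 0.01435064, -0.01078237, -0.17224162,  0.02919175,  0.02570106,
        0.0059148 ]), 'joint_efforts': array([ 5.16236876e-03, -4.49213862e+01, -2.31655294e+01, -8.60954674e-05,
        3.70227615e-03, -2.88167212e-05]), 'position': array([0.22195077, 0.50289216, 0.2069771 ]), 'tool_rot': array([[-8.12023233e-04,  4.03876273e-01,  9.14813258e-01],
       [-1.07326586e-03,  9.14812681e-01, -4.03876971e-01],
       [-9.99999094e-01, -1.30979532e-03, -3.09382535e-04]]), 'ft_force': array([-0.62146113, -0.23985405,  0.37961473]), 'wrist_torque': array([0.00097599, 0.01236464, 0.012268  ]), 'grip_width': 0.08545597716594105}
```

View pics/top0.png

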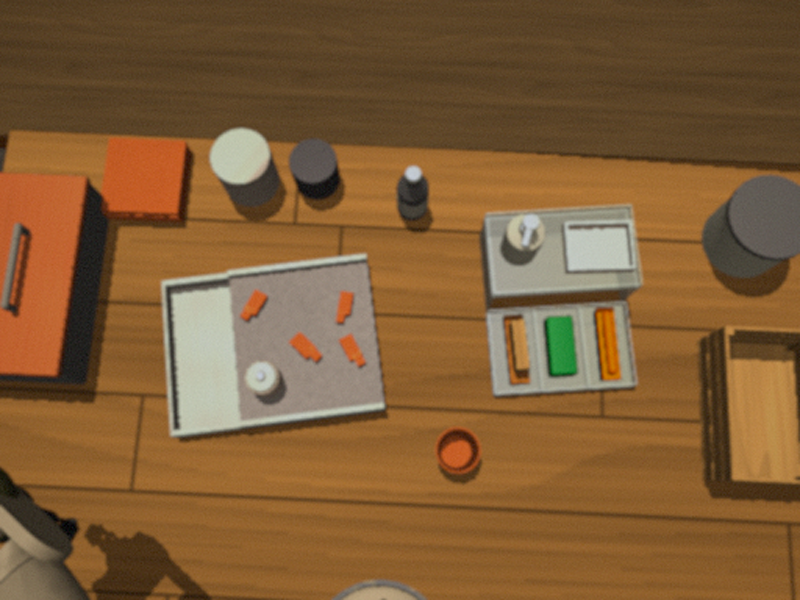

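View pics/side0.png

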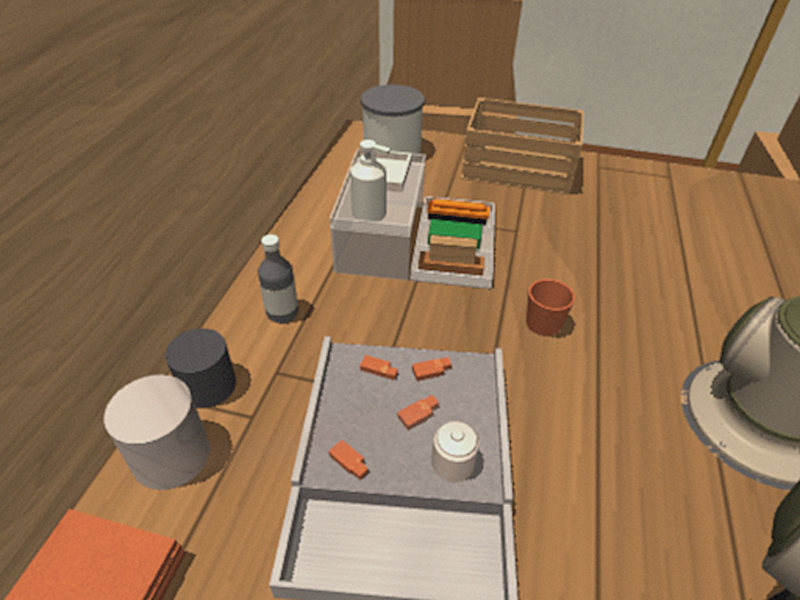

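The top view (800x600 px) shows the board at about (305,340) and the chips at (254,306), (345,307), (306,348) and (352,350). The jar is at (262,378), the tray on the left, and the organizer at (563,345). The scraper is in the organizer's left bay at (517,347). The side view agrees.

```bash
cat > h.py <<'E'
import numpy as np,cv2,pickle
def ray(c,uv,z,s=1.5625):
    f=192/np.tan(np.radians(c["fov_y"]/2)); u,v=(np.array(uv)+.5)/s-.5
    d=c["R"].T@np.array([(u-c["cx"])/f,(v-c["cy"])/f,1]); o=-c["R"].T@c["t"]
    return (o+d*(z-o[2])/d[2])
def proj(c,X):
    f=192/np.tan(np.radians(c["fov_y"]/2)); p=c["R"]@np.array(X)+c["t"]
    return p[:2]/p[2]*f+[c["cx"],c["cy"]]
def blobs(c,z,lo,hi,minA=30):
    hsv=cv2.cvtColor(c["image"],cv2.COLOR_RGB2HSV); m=cv2.inRange(hsv,lo,hi)
    out=[]
    for k in cv2.findContours(m,cv2.RETR_EXTERNAL,cv2.CHAIN_APPROX_NONE)[0]:
        if cv2.contourArea(k)<minA: continue
        P=np.array([ray(c,p[0],z,1)[:2] for p in k])
        out.append((cv2.minAreaRect((P*1000).astype(np.float32)),P))
    return out
E
python3 - <<'E'
from h import *
d=pickle.load(open("c0.pkl","rb"));t,s=d["top"],d["side"]
np.set_printoptions(precision=4,suppress=True)
for n,p,z in[("brd far R",(367,257),.054),("brd near R",(384,410),.054),("junc far",(228,270),.054),("junc near",(240,425),.054),("tray farL",(162,282),.04),("tray nearL",(173,436),.04),
 ("org",(488,310),.028),("org",(632,301),.028),("org",(637,387),.028),("org",(495,395),.028),("jar lid",(262,370),.112)]:print(n,ray(t,p,z))
for n,p,z in[("brd",(329,340),.054),("brd",(502,350),.054),("jarbase",(455,468),.04),("orgn",(491,284),.028),("org",(415,279),.028),("org",(496,203),.028)]:print("s",n,ray(s,p,z))
for n,c in d.items():
  print(n)
  for z,lo,hi in((.052,(0,150,90),(10,255,255)),):
    for r,P in blobs(c,z,lo,hi): 
      if r[1][0]<100: print(np.round(r[0]),np.round(r[1]),round(r[2]))
E
python3 - <<'E'
import cv2,pickle
d=pickle.load(open("c0.pkl","rb"))
a=d["top"]["image"][185:265,305:415,::-1];b=d["side"]["image"][115:190,255:325,::-1]
a=cv2.resize(a,(550,400),interpolation=cv2.INTER_CUBIC)
cv2.imwrite("pics/crop.png",a)
E
```

```text
brd far R [0.6974 0.0571 0.054 ]
brd near R [0.4152 0.0104 0.054 ]
junc far [0.66   0.3137 0.054 ]
junc near [0.3765 0.2642 0.054 ]
tray farL [0.6347 0.4381 0.04  ]
tray nearL [0.3524 0.3848 0.04  ]
org [ 0.6128 -0.1733  0.028 ]
org [ 0.643  -0.4425  0.028 ]
org [ 0.4815 -0.4484  0.028 ]
org [ 0.4545 -0.1896  0.028 ]
jar lid [0.4683 0.223  0.112 ]
s brd [0.6928 0.0704 0.054 ]
s brd [0.4163 0.0175 0.054 ]
s jarbase [0.4525 0.2374 0.04  ]
s orgn [ 0.4554 -0.1672  0.028 ]
s org [ 0.5971 -0.1429  0.028 ]
s org [ 0.4806 -0.4414  0.028 ]
top
[ 342. -121.] [65. 59.] 39
[518.  73.] [59. 23.] 30
[520. 158.] [60. 24.] 48
[600.  93.] [22. 58.] 85
[594. 261.] [26. 56.] 64
side
[758. 464.] [ 5. 64.] 0
[594. 268.] [28. 59.] 64
[520. 165.] [62. 27.] 46
[518.  83.] [60. 31.] 30
[599. 102.] [29. 57.] 84
```

View pics/crop.png

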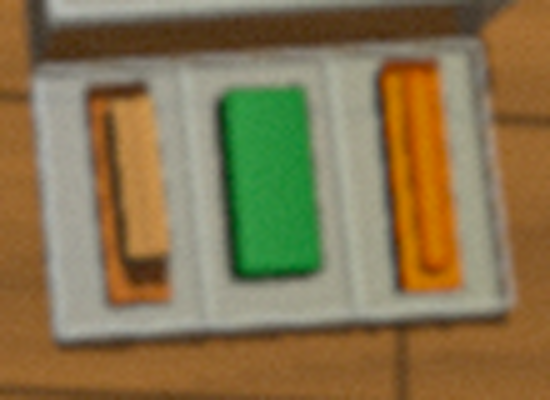

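```bash
cat >> h.py <<'E'
def go(o,pos,th):
    "tool-frame shift (cm), turn about tool x (rad) from observed pose o to pos, tool y heading th deg"
    R=np.array(o["tool_rot"]); y=R[:,1]; cur=np.degrees(np.arctan2(y[1],y[0]))
    return np.round(R.T@(np.array(pos)-o["position"])*100,2), round(-np.radians((th-cur+180)%360-180),3)
E
python3 - <<'E'
from h import *
from rig import env
t=pickle.load(open("c0.pkl","rb"))["top"]
np.set_printoptions(precision=4,suppress=True)
f=lambda p,z:ray(t,(305+p[0]/5-.4,185+p[1]/5-.4),z,1)
print("rib",[f(p,.072)[:2] for p in((107,98),(148,96),(168,258),(125,262))])
print("base",[f(p,.026)[:2] for p in((90,88),(150,84),(170,300),(110,303))])
print(go(env.observe(),[.54,-.227,.18],96))
E
```

```text
rib [array([ 0.5871, -0.2082]), array([ 0.5894, -0.2313]), array([ 0.4977, -0.2436]), array([ 0.4943, -0.2197])]
base [array([ 0.6028, -0.2042]), array([ 0.6069, -0.2392]), array([ 0.4807, -0.2522]), array([ 0.4774, -0.2179])]
(array([  2.75, -53.92,  58.58]), np.float64(-0.52))
```

>>> carry_out(
  motion=[
    [[0.1, -2.7, 2.9, 0, 0, 0, 5], [0.2, -5.4, 5.8, 0, 0, 0, 5], [0.3, -8.1, 8.8, 0, 0, 0, 5], [0.4, -10.8, 11.7, 0, 0, 0, 5], [0.5, -13.5, 14.6, 0, 0, 0, 5]],
  ],
)

```text
time_s: 0.52
position: [0.3012, 0.3189, 0.2023]
tool_rot: [[-0.0, 0.403, 0.915], [-0.0, 0.915, -0.403], [-1.0, -0.0, -0.0]]
ft_force: [0.8, 0.3, 0.2]
grip_width: 0.0501
```

>>> carry_out(
  motion=[
    [[0.1, -2.7, 2.9, 0, 0, 0, 5], [0.2, -5.4, 5.8, 0, 0, 0, 5], [0.3, -8.1, 8.8, 0, 0, 0, 5], [0.4, -10.8, 11.7, 0, 0, 0, 5], [0.5, -13.5, 14.6, 0, 0, 0, 5]],
  ],
)

```text
time_s: 0.93
position: [0.3803, 0.1363, 0.1975]
tool_rot: [[-0.0, 0.404, 0.915], [0.0, 0.915, -0.404], [-1.0, 0.0, -0.0]]
ft_force: [1.5, 1.2, 0.1]
grip_width: 0.0503
```

>>> carry_out(
  motion=[
    [[0.1, -2.7, 2.9, 0, 0, 0, 5], [0.2, -5.4, 5.8, 0, 0, 0, 5], [0.3, -8.1, 8.8, 0, 0, 0, 5], [0.4, -10.8, 11.7, 0, 0, 0, 5], [0.5, -13.5, 14.6, 0, 0, 0, 5]],
  ],
)

```text
time_s: 1.35
position: [0.4595, -0.0464, 0.1923]
tool_rot: [[-0.0, 0.404, 0.915], [0.0, 0.915, -0.404], [-1.0, 0.0, -0.0]]
ft_force: [0.9, 0.2, 0.4]
grip_width: 0.0497
```

>>> carry_out(
  motion=[
    [[0.1, -2.7, 2.9, -0.1, 0, 0, 5], [0.2, -5.4, 5.8, -0.2, 0, 0, 5], [0.3, -8.1, 8.8, -0.3, 0, 0, 5], [0.4, -10.8, 11.7, -0.4, 0, 0, 5], [0.5, -13.5, 14.6, -0.53, 0, 0, 5]],
  ],
)

```text
time_s: 1.77
position: [0.5385, -0.2287, 0.1871]
tool_rot: [[-0.001, -0.113, 0.994], [0.001, 0.994, 0.113], [-1.0, 0.001, -0.001]]
ft_force: [0.8, -0.3, 0.5]
grip_width: 0.0502
```

```bash
python3 - <<'E'
from h import *
from rig import env
c=env.get_image("wrist");o=env.observe()
pickle.dump((c,o),open("w1.pkl","wb"))
cv2.imwrite("pics/w1.png",cv2.resize(c["image"][:,:,::-1],(800,600),interpolation=cv2.INTER_CUBIC))
print(o["time_s"],o["position"],o["tool_rot"],c["R"],c["t"],c["fov_y"]); print(go(o,[.542,-.227,.046],96.5))
E
```

```text
1.8167 [ 0.54031294 -0.23485856  0.18591448] [[ 1.06604105e-04 -1.21423187e-01  9.92600825e-01]
 [-2.00494587e-03  9.92598810e-01  1.21423155e-01]
 [-9.99997984e-01 -2.00305513e-03 -1.37631809e-04]] [[-0.1149557   0.99336984  0.00124354]
 [ 0.94794357  0.10932443  0.29908385]
 [ 0.29696493  0.0355602  -0.95422602]] [ 0.28899762 -0.5189809   0.20884199] 71.79119133427399
(array([13.99,  0.79,  0.26]), np.float64(0.008))
```

View pics/w1.png

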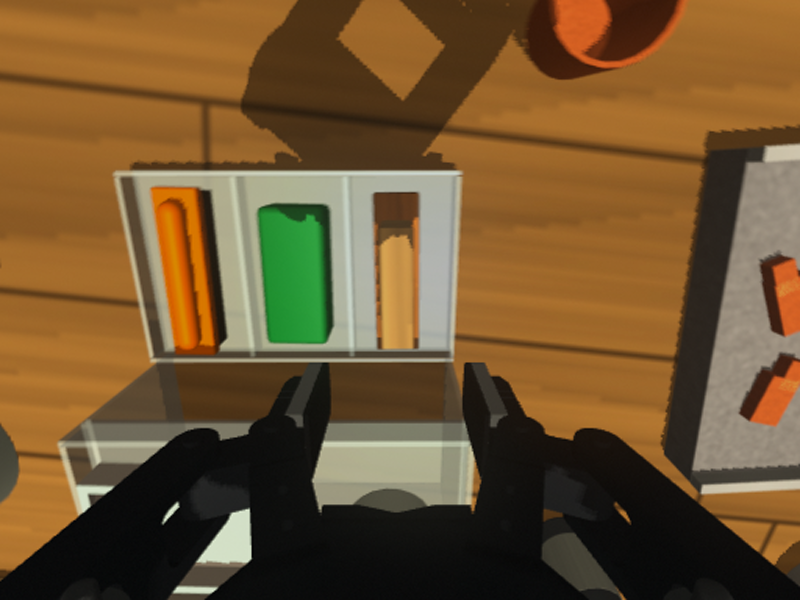

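The wrist view shows the scraper on the right of the organizer, with its rib top running from (396,236) to (398,350) and its near base edge at (373..419,192).

```bash
python3 - <<'E'
from h import *
from rig import env
c,_=pickle.load(open("w1.pkl","rb"))
np.set_printoptions(precision=4,suppress=True)
for n,p,z in [("ribL",(380,236),.072),("ribR",(412,236),.072),("ribL",(382,349),.072),("ribR",(414,349),.072),("baseL",(373,192),.026),("baseR",(419,192),.026),("orgNR",(118,174),.028),("orgNL",(460,174),.028),("orgFL",(452,358),.028)]:print(n,ray(c,p,z))
o=env.observe();print(o["position"]);print(go(o,[.542,-.227,.046],96.5))
E
```

```text
ribL [ 0.5063 -0.2434  0.072 ]
ribR [ 0.5038 -0.2218  0.072 ]
ribL [ 0.5892 -0.2333  0.072 ]
ribR [ 0.5865 -0.2098  0.072 ]
baseL [ 0.4804 -0.2532  0.026 ]
baseR [ 0.4764 -0.2182  0.026 ]
orgNR [ 0.4893 -0.4448  0.028 ]
orgNL [ 0.4597 -0.1893  0.028 ]
orgFL [ 0.6104 -0.1718  0.028 ]
[ 0.5403 -0.2349  0.1859]
(array([13.99,  0.79,  0.26]), np.float64(0.008))
```

>>> carry_out(
  motion=[
    [[2, 0.8, 0.2, 0, 0, 0, 5], [5, 0.8, 0.2, 0, 0, 0, 5], [8, 0.8, 0.2, 0, 0, 0, 5], [11, 0.8, 0.2, 0, 0, 0, 5], [14, 0.8, 0.2, 0, 0, 0, 5]],
  ],
)

```text
time_s: 2.23
position: [0.5391, -0.2183, 0.046]
tool_rot: [[-0.0, -0.109, 0.994], [0.0, 0.994, 0.109], [-1.0, 0.0, -0.0]]
ft_force: [0.7, -0.3, -0.4]
grip_width: 0.05
```

>>> carry_out(
  motion=[
    [[0, 0, 0, 0, 0, 0, 5], [0, 0, 0, 0, 0, 0, 5], [0, 0, 0, 0, 0, 0, 1.8], [0, 0, 0, 0, 0, 0, 1.8], [0, 0, 0, 0, 0, 0, 1.8]],
  ],
  grip_force=90,
)

```text
time_s: 2.65
position: [0.5401, -0.219, 0.0493]
tool_rot: [[0.003, -0.109, 0.994], [-0.002, 0.994, 0.109], [-1.0, -0.002, 0.002]]
ft_force: [0.8, 0.4, 0.5]
grip_width: 0.0176
```

>>> carry_out(
  motion=[
    [[0, 0, 0, 0, 0, 0, 1.8], [0, 0, 0, 0, 0, 0, 1.8], [0, 0, 0, 0, 0, 0, 1.8], [0, 0, 0, 0, 0, 0, 1.8], [0, 0, 0, 0, 0, 0, 1.8]],
  ],
)

```text
time_s: 3.07
position: [0.5397, -0.2188, 0.0484]
tool_rot: [[0.001, -0.109, 0.994], [-0.001, 0.994, 0.109], [-1.0, -0.001, 0.001]]
ft_force: [-0.4, -0.1, 6.0]
grip_width: 0.0178
```

```bash
python3 - <<'E'
from h import *
from rig import env
c=env.get_image("wrist");s=env.get_image("side");o=env.observe()
print(o["position"],o["grip_width"],o["ft_force"])
a=cv2.resize(c["image"][:,:,::-1],(400,300)); b=cv2.resize(s["image"][90:190,240:340,::-1],(400,400),interpolation=cv2.INTER_CUBIC)
cv2.imwrite("pics/m1.png",np.hstack([np.vstack([a,np.zeros((100,400,3),np.uint8)]),b]))
E
```

```text
[ 0.53973793 -0.21884297  0.04842426] 0.018128741559035492 [-1.0190192  -0.11885584  5.98928528]
```

View pics/m1.png

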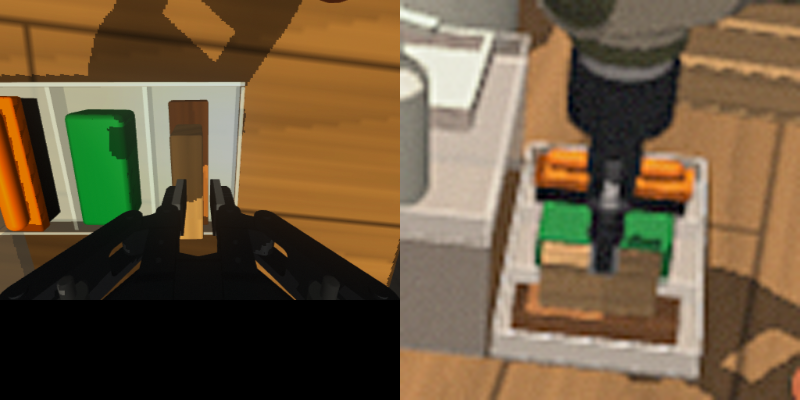

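The wrist view shows the right finger to the right of the rib and the left finger overlapping it. In the side view the fingertip ends at the rib's top edge, around (605,272). The width reading is 18 mm, where a grip on the rib should read 24. I'll project known points to find out which it is.

```bash
python3 - <<'E'
from h import *
from rig import env
np.set_printoptions(precision=1,suppress=True)
c=env.get_image("wrist");s=env.get_image("side");o=env.observe()
e=np.array([.993,.114]);n=np.array([-.114,.993]);C=np.array([.542,-.227])
def P(k,X): 
    w=proj(c,X)*400/512; q=(proj(s,X)-[240,90])*4+[400,0]; print(k,w,q)
P("tip",np.array(o["position"])-[0,0,.011]); P("tcp",o["position"])
for a in(-.045,.045):
  for b in(-.012,.012): P(("rib",a,b),[*(C+a*e+b*n),.072])
for b in(-.012,.012): P(("ribmid+",b),[*(C+b*n),.072]); 
im=c["image"].copy()
a=cv2.resize(im[200:384,170:340,::-1],None,fx=3.2,fy=3.2,interpolation=cv2.INTER_CUBIC)
cv2.imwrite("pics/m2.png",a); print(a.shape,o["q"])
E
```

```text
tip [198.1 170.9] [597.3 294.5]
tcp [198.1 175.9] [598.4 283.2]
('rib', -0.045, -0.012) [169.1 133.3] [660.3 247.9]
('rib', -0.045, 0.012) [203.  133.2] [659.1 267.2]
('rib', 0.045, -0.012) [173.9 238.4] [542.3 236.7]
('rib', 0.045, 0.012) [202.6 238.3] [539.3 255.7]
('ribmid+', -0.012) [171.7 190.3] [601.1 242.2]
('ribmid+', 0.012) [202.8 190.2] [599.  261.4]
(589, 544, 3) [ -33.7   33.9   82.    -0.    64.  -130. ]
```

View pics/m2.png

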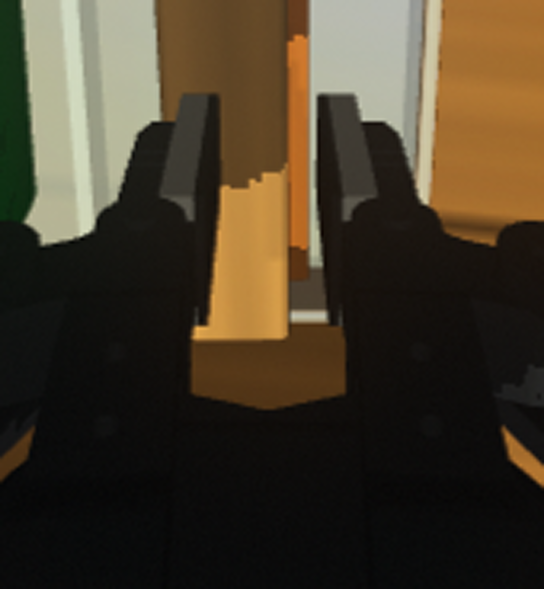

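>>> carry_out(
  motion=[
    [[-1, 0, 0, 0, 0, 0, 5], [-2, 0, 0, 0, 0, 0, 5], [-3, -0.4, 0, 0, 0, 0, 5], [-3, -0.8, 0.1, 0, 0, 0, 5], [-3, -0.8, 0.1, 0, 0, 0, 5]],
  ],
)

```text
time_s: 3.68
position: [0.5418, -0.2273, 0.0784]
tool_rot: [[0.002, -0.109, 0.994], [-0.001, 0.994, 0.109], [-1.0, -0.001, 0.002]]
ft_force: [0.2, -0.0, 0.3]
grip_width: 0.0501
```

```bash
python3 - <<'E'
from h import *
from rig import env
c=env.get_image("wrist");s=env.get_image("side");o=env.observe()
pickle.dump((c,s,o),open("w3.pkl","wb"))
print(o["position"],o["grip_width"],o["ft_force"])
a=cv2.resize(c["image"][180:330,160:360,::-1],(400,300),interpolation=cv2.INTER_CUBIC); b=cv2.resize(s["image"][90:190,240:340,::-1],(400,400),interpolation=cv2.INTER_CUBIC)
cv2.imwrite("pics/m3.png",np.hstack([np.vstack([a,np.zeros((100,400,3),np.uint8)]),b]))
R=o["tool_rot"]
for k,X in(("tip",.011),("tcp",0),("-10",-.010),("-30",-.030)):
  for e in (-.025,.025):
    for w in (-.011,.011):
      p=o["position"]+R@np.array([X,e,w]); print(k,e,w,np.round((proj(c,p)-[160,180])*2),np.round((proj(s,p)-[240,90])*4+[400,0]))
E
```

```text
[ 0.54105262 -0.2264001   0.07722998] 0.049949533370553016 [ 0.23105966 -0.23360844  0.55283495]
tip -0.025 -0.011 [120.  46.] [617. 240.]
tip -0.025 0.011 [122. 102.] [589. 237.]
tip 0.025 -0.011 [260.  46.] [613. 280.]
tip 0.025 0.011 [257. 102.] [583. 277.]
tcp -0.025 -0.011 [116.  57.] [618. 229.]
tcp -0.025 0.011 [119. 116.] [590. 226.]
tcp 0.025 -0.011 [264.  58.] [614. 269.]
tcp 0.025 0.011 [261. 116.] [585. 266.]
-10 -0.025 -0.011 [112.  68.] [620. 218.]
-10 -0.025 0.011 [115. 130.] [591. 215.]
-10 0.025 -0.011 [268.  69.] [615. 258.]
-10 0.025 0.011 [265. 130.] [586. 255.]
-30 -0.025 -0.011 [103.  95.] [622. 196.]
-30 -0.025 0.011 [106. 163.] [593. 194.]
-30 0.025 -0.011 [278.  95.] [618. 236.]
-30 0.025 0.011 [274. 163.] [588. 233.]
```

View pics/m3.png

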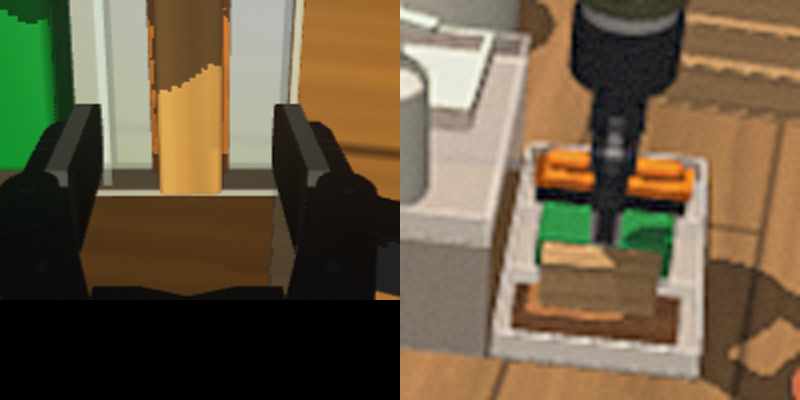

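The wrist and side views both put the pads about 30 mm farther back than the stated tool data, with the tips near (102,103) and (272,103) in the wrist crop. That fits the earlier touch on the rib top. I'll go lower and check the force.

>>> carry_out(
  motion=[
    [[1.2, 0, 0, 0, 0, 0, 5], [2.4, 0, 0, 0, 0, 0, 5], [3.2, 0, 0, 0, 0, 0, 5], [4, 0, 0, 0, 0, 0, 5], [4.4, 0, 0, 0, 0, 0, 5]],
  ],
)

```text
time_s: 4.2
position: [0.5408, -0.2261, 0.0322]
tool_rot: [[-0.002, -0.109, 0.994], [0.001, 0.994, 0.109], [-1.0, 0.001, -0.001]]
ft_force: [-0.3, 0.4, -0.1]
grip_width: 0.0498
```

```bash
python3 - <<'E'
from rig import env
o=env.observe();print(o["position"],o["ft_force"])
E
```

```text
[ 0.54081191 -0.22608413  0.03223614] [-0.34697917  0.43377281 -0.06615821]
```

>>> carry_out(
  motion=[
    [[0.6, 0, 0, 0, 0, 0, 5], [1.2, 0, 0, 0, 0, 0, 5], [1.8, 0, 0, 0, 0, 0, 5], [1.8, 0, 0, 0, 0, 0, 5], [1.8, 0, 0, 0, 0, 0, 3.4]],
  ],
)

```text
time_s: 4.62
position: [0.5412, -0.2264, 0.0153]
tool_rot: [[-0.0, -0.109, 0.994], [0.0, 0.994, 0.109], [-1.0, 0.0, -0.0]]
ft_force: [-0.2, 0.2, 0.3]
grip_width: 0.0396
```

>>> carry_out(
  motion=[
    [[0, 0, 0, 0, 0, 0, 2.6], [0, 0, 0, 0, 0, 0, 1.6], [0, 0, 0, 0, 0, 0, 1.6], [0, 0, 0, 0, 0, 0, 1.6], [0, 0, 0, 0, 0, 0, 1.6]],
  ],
  grip_force=90,
)

```text
time_s: 5.03
position: [0.5416, -0.2266, 0.0161]
tool_rot: [[0.001, -0.109, 0.994], [-0.001, 0.994, 0.109], [-1.0, -0.001, 0.001]]
ft_force: [-0.5, -0.2, 5.2]
grip_width: 0.0228
```

>>> carry_out(
  motion=[
    [[0, 0, 0, 0, 0, 0, 1.6], [0, 0, 0, 0, 0, 0, 1.6], [-1, 0, 0, 0, 0, 0, 1.6], [-2.5, 0, 0, 0, 0, 0, 1.6], [-4.5, 0, 0, 0, 0, 0, 1.6]],
  ],
)

```text
time_s: 5.45
position: [0.5403, -0.2258, 0.06]
tool_rot: [[-0.003, -0.109, 0.994], [0.002, 0.994, 0.109], [-1.0, 0.002, -0.003]]
ft_force: [-0.2, 0.1, -1.3]
grip_width: 0.0227
```

>>> carry_out(
  motion=[
    [[-1.5, 0, 0, 0, 0, 0, 1.6], [-3, 0, 0, 0, 0, 0, 1.6], [-4.5, 0, 0, 0, 0, 0, 1.6], [-5.5, 0, 0, 0, 0, 0, 1.6], [-5.5, 0, 0, 0, 0, 0, 1.6]],
  ],
)

```text
time_s: 5.87
position: [0.5419, -0.2268, 0.1177]
tool_rot: [[0.003, -0.109, 0.994], [-0.002, 0.994, 0.109], [-1.0, -0.002, 0.003]]
ft_force: [0.2, -0.2, -1.9]
grip_width: 0.0227
```

```bash
python3 - <<'E'
from h import *
from rig import env
c=env.get_image("wrist");s=env.get_image("side");o=env.observe()
pickle.dump((c,s,o),open("w4.pkl","wb"))
print(o["position"],o["grip_width"],o["ft_force"],o["wrist_torque"])
a=cv2.resize(c["image"][:,:,::-1],(400,300),interpolation=cv2.INTER_CUBIC); b=cv2.resize(s["image"][60:185,240:365,::-1],(400,400),interpolation=cv2.INTER_CUBIC)
cv2.imwrite("pics/m4.png",np.hstack([np.vstack([a,np.zeros((100,400,3),np.uint8)]),b]))
E
```

```text
[ 0.54101238 -0.22624674  0.11515667] 0.022706357811163282 [ 0.44846876 -0.05159462 -2.02305608] [ 0.0058403   0.00687813 -0.01206926]
```

View pics/m4.png

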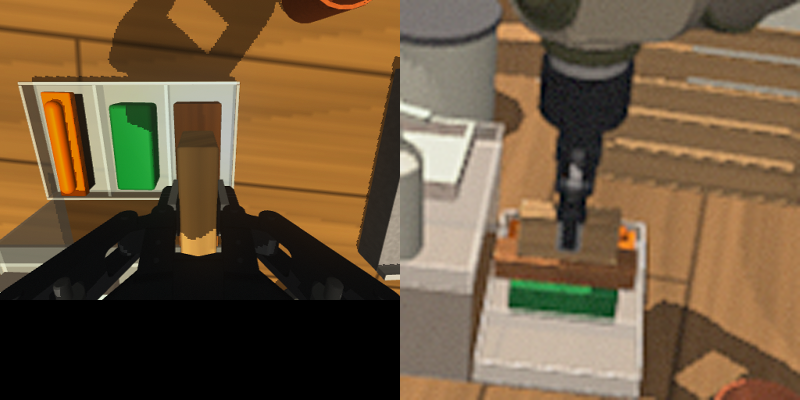

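The scraper is gripped and lifted level, with the fingers above its base and nothing else disturbed. Next I'll plan the sideways push that shifts the two chips standing behind the jar.

```bash
cat >> h.py <<'E'
B=np.array([.5373,.1614]); TB=8.9
def bp(x,y,z): 
    c,s=np.cos(np.radians(TB)),np.sin(np.radians(TB)); return [B[0]+c*x-s*y,B[1]+s*x+c*y,z]
def plan(o,wps):
    "wps: (pos, tool-y heading deg); prints one call's end shift/turn for each, ideal vertical tool"
    R=np.array(o["tool_rot"]);p=np.array(o["position"]);th=np.degrees(np.arctan2(R[1,1],R[0,1]))
    for q,t in wps:
        a=np.radians(th);M=np.array([[0,np.cos(a),np.sin(a)],[0,np.sin(a),-np.cos(a)],[-1,0,0]])
        print(np.round(q,3),t,"shift",np.round(M.T@(np.array(q)-p)*100,2),"turn",round(-np.radians(t-th),3)); p,th=np.array(q),t
E
python3 - <<'E'
from h import *
from rig import env
o=env.observe();a=np.array(o["position"]);b=np.array(bp(-.10,-.048,.115))
plan(o,[(a+(b-a)*.35,67.2),(a+(b-a)*.7,38.2),(b,8.9),(bp(-.10,-.048,.054),8.9),(bp(-.048,-.048,.054),8.9),(bp(.004,-.048,.054),8.9)])
E
```

```text
[ 0.508 -0.113  0.115] 67.2 shift [ 1.000e-02  1.166e+01 -2.070e+00] turn 0.507
[0.474 0.001 0.115] 38.2 shift [ 0.01  9.19 -7.47] turn 0.506
[0.446 0.099 0.115] 8.9 shift [ 0.    3.78 -9.42] turn 0.511
[0.446 0.099 0.054] 8.9 shift [6.1 0.  0. ] turn -0.0
[0.497 0.107 0.054] 8.9 shift [ 0.   5.2 -0. ] turn -0.0
[0.549 0.115 0.054] 8.9 shift [ 0.   5.2 -0. ] turn -0.0
```

>>> carry_out(
  motion=[
    [[0, 2.3, -0.4, 0.1, 0, 0, 1.6], [0, 4.7, -0.8, 0.2, 0, 0, 1.6], [0, 7.0, -1.2, 0.3, 0, 0, 1.6], [0, 9.3, -1.6, 0.4, 0, 0, 1.6], [0, 11.7, -2.1, 0.507, 0, 0, 1.6]],
  ],
)

```text
time_s: 6.38
position: [0.5067, -0.1113, 0.1143]
tool_rot: [[-0.002, 0.392, 0.92], [0.001, 0.92, -0.392], [-1.0, 0.0, -0.002]]
ft_force: [1.0, -0.1, -1.7]
grip_width: 0.0229
```

>>> carry_out(
  motion=[
    [[0, 1.8, -1.5, 0.1, 0, 0, 1.6], [0, 3.7, -3.0, 0.2, 0, 0, 1.6], [0, 5.5, -4.5, 0.3, 0, 0, 1.6], [0, 7.4, -6.0, 0.4, 0, 0, 1.6], [0, 9.2, -7.5, 0.506, 0, 0, 1.6]],
  ],
)

```text
time_s: 6.8
position: [0.4731, 0.0027, 0.1145]
tool_rot: [[-0.002, 0.789, 0.615], [0.001, 0.615, -0.789], [-1.0, -0.001, -0.002]]
ft_force: [1.0, 0.0, -1.9]
grip_width: 0.0229
```

>>> carry_out(
  motion=[
    [[0, 0.8, -2.4, 0.1, 0, 0, 1.6], [0, 1.6, -4.8, 0.2, 0, 0, 1.6], [0, 2.4, -7.2, 0.3, 0, 0, 1.6], [0, 3.2, -8.6, 0.4, 0, 0, 1.6], [0, 3.8, -9.4, 0.511, 0, 0, 1.6]],
  ],
)

```text
time_s: 7.22
position: [0.4443, 0.1005, 0.1146]
tool_rot: [[-0.003, 0.988, 0.152], [0.0, 0.152, -0.988], [-1.0, -0.002, -0.001]]
ft_force: [-0.1, 0.7, -0.7]
grip_width: 0.0225
```

```bash
python3 - <<'E'
from h import *
from rig import env
o=env.observe()
c=env.get_image("top");s=env.get_image("side");o=env.observe()
a=cv2.resize(c["image"][150:290,90:260,::-1],(400,330),interpolation=cv2.INTER_CUBIC); b=cv2.resize(s["image"][200:384,160:360,::-1],(400,368),interpolation=cv2.INTER_CUBIC)
cv2.imwrite("pics/m5.png",np.hstack([np.vstack([a,np.zeros((38,400,3),np.uint8)]),b]))
print(o["time_s"],o["ft_force"],o["grip_width"])
plan(o,[(bp(-.10,-.048,.054),8.9),(bp(-.048,-.048,.054),8.9),(bp(.004,-.048,.054),8.9)])
E
```

```text
7.3167 [ 0.549397    0.00437283 -2.67127597] 0.022970713930761902
[0.446 0.099 0.054] 8.9 shift [6.07 0.07 0.16] turn 0.002
[0.497 0.107 0.054] 8.9 shift [ 0.   5.2 -0. ] turn -0.0
[0.549 0.115 0.054] 8.9 shift [ 0.   5.2 -0. ] turn -0.0
```

View pics/m5.png

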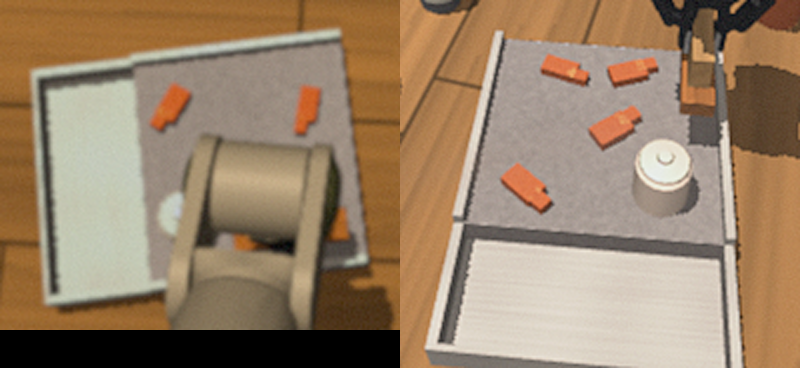

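The side crop shows the board clear, with the chips at (565,68), (632,70), (615,127) and (526,187), the jar at (664,178), and the scraper hovering at (698,90). I'll triangulate the jar to get the clearance before lowering.

```bash
python3 - <<'E'
from h import *
d=pickle.load(open("c0.pkl","rb"));t,s=d["top"],d["side"]
def Pm(c):
    f=192/np.tan(np.radians(c["fov_y"]/2));return np.array([[f,0,c["cx"]],[0,f,c["cy"]],[0,0,1]])@np.c_[c["R"],c["t"]]
X=cv2.triangulatePoints(Pm(t),Pm(s),np.array([262.,370])/1.5625,np.array([457.5,436])/1.5625);X=(X[:3]/X[3]).ravel();print(X)
c,sn=np.cos(np.radians(TB)),np.sin(np.radians(TB));v=X[:2]-B;print("jar board",c*v[0]+sn*v[1],-sn*v[0]+c*v[1])
for b in((-.118,.017),(-.082,.017)): print((proj(s,bp(*b,.0415))-[160,200])*2+[400,0],(proj(s,bp(*b,.0635))-[160,200])*2+[400,0])
E
```

```text
[0.46471181 0.22511167 0.10025965]
jar board -0.06185735983688774 0.07417472141694621
[704.13503361 145.62965376] [706.6144468  134.37718233]
[672.37893262 142.72540439] [674.25764949 131.45099861]
```

>>> carry_out(
  motion=[
    [[1.5, 0.1, 0.2, 0, 0, 0, 1.6], [3, 0.1, 0.2, 0, 0, 0, 1.6], [4.5, 0.1, 0.2, 0, 0, 0, 1.6], [5.6, 0.1, 0.2, 0, 0, 0, 1.6], [6.1, 0.1, 0.2, 0, 0, 0, 1.6]],
  ],
)

```text
time_s: 7.73
position: [0.4463, 0.0962, 0.0527]
tool_rot: [[-0.003, 0.987, 0.158], [-0.0, 0.158, -0.987], [-1.0, -0.003, -0.001]]
ft_force: [-0.1, 0.2, -1.8]
grip_width: 0.0227
```

>>> carry_out(
  motion=[
    [[0, 0, 0, 0, 0, 0, 1.6], [0, 1.3, 0, 0, 0, 0, 1.6], [0, 2.6, 0, 0, 0, 0, 1.6], [0, 3.9, 0, 0, 0, 0, 1.6], [0, 5.2, 0, 0, 0, 0, 1.6]],
  ],
)

```text
time_s: 8.15
position: [0.4992, 0.1047, 0.0551]
tool_rot: [[0.0, 0.988, 0.157], [-0.0, 0.157, -0.988], [-1.0, 0.0, 0.0]]
ft_force: [-0.3, -0.5, -1.2]
grip_width: 0.0229
```

>>> carry_out(
  motion=[
    [[0, 1.2, 0, 0, 0, 0, 1.6], [0, 2.4, 0, 0, 0, 0, 1.6], [0, 3.6, 0, 0, 0, 0, 1.6], [0, 4.6, 0, 0, 0, 0, 1.6], [0, 5.2, 0, 0, 0, 0, 1.6]],
  ],
)

```text
time_s: 8.57
position: [0.5509, 0.1128, 0.055]
tool_rot: [[0.001, 0.988, 0.157], [-0.0, 0.157, -0.988], [-1.0, 0.001, 0.0]]
ft_force: [-1.4, -0.5, -0.7]
grip_width: 0.0229
```

```bash
python3 - <<'E'
from h import *
from rig import env
s=env.get_image("side");o=env.observe()
cv2.imwrite("pics/m6.png",cv2.resize(s["image"][200:384,160:360,::-1],(600,552),interpolation=cv2.INTER_CUBIC))
print(o["position"],o["ft_force"],o["grip_width"])
E
```

```text
[0.55153869 0.11288247 0.05493383] [-0.33321315  0.2923779  -1.32631985] 0.022777738982681976
```

View pics/m6.png

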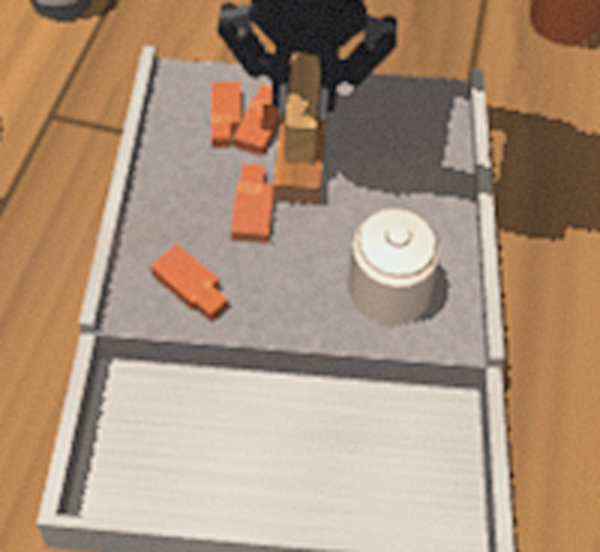

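The side crop shows all chips clear of the jar's lane, at (227,115), (258,120), (253,203) and (190,282). The jar at (395,265) hasn't moved.

```bash
python3 - <<'E'
from h import *
from rig import env
s=env.get_image("side");o=env.observe()
c,sn=np.cos(np.radians(TB)),np.sin(np.radians(TB))
for r,P in blobs(s,.052,(0,150,90),(10,255,255),20):
    v=P-B; w=np.c_[c*v[:,0]+sn*v[:,1],-sn*v[:,0]+c*v[:,1]]
    if abs(w).max()<.2: print(np.round(w.min(0),3),np.round(w.max(0),3))
v=ray(s,(160+150/3,200+50/3),.054,1)[:2]-B;print("far right corner",c*v[0]+sn*v[1],-sn*v[0]+c*v[1])
plan(o,[(bp(-.004,-.05,.115),8.9),(bp(.02,-.09,.115),38.2),(bp(.05,-.13,.115),67.5),(bp(.063,-.15,.115),98.9),(bp(.063,-.15,.054),98.9),(bp(.063,-.10,.054),98.9)])
E
```

```text
[0.047 0.07 ] [0.101 0.122]
[ 0.024 -0.007] [0.05  0.057]
[ 0.029 -0.089] [ 0.082 -0.022]
far right corner 0.1410285795878619 -0.11645402188870238
[0.541 0.111 0.115] 8.9 shift [-6.02 -0.97  0.  ] turn 0.002
[0.571 0.076 0.115] 38.2 shift [0.  2.4 4. ] turn -0.511
[0.607 0.041 0.115] 67.5 shift [0.   0.66 4.96] turn -0.511
[0.623 0.023 0.115] 98.9 shift [ 0.   -1.03  2.15] turn -0.548
[0.623 0.023 0.054] 98.9 shift [6.1 0.  0. ] turn -0.0
[0.615 0.072 0.054] 98.9 shift [0. 5. 0.] turn -0.0
```

>>> carry_out(
  motion=[
    [[-0.5, -1, 0, 0, 0, 0, 1.6], [-2, -1, 0, 0, 0, 0, 1.6], [-3.5, -1, 0, 0, 0, 0, 1.6], [-5, -1, 0, 0, 0, 0, 1.6], [-6, -1, 0, 0, 0, 0, 1.6]],
  ],
)

```text
time_s: 9.08
position: [0.5391, 0.1115, 0.1164]
tool_rot: [[0.001, 0.988, 0.156], [-0.0, 0.156, -0.988], [-1.0, 0.001, 0.0]]
ft_force: [-0.0, 1.1, -2.0]
grip_width: 0.0227
```

>>> carry_out(
  motion=[
    [[0, 0.5, 0.8, -0.1, 0, 0, 1.6], [0, 1, 1.6, -0.2, 0, 0, 1.6], [0, 1.5, 2.4, -0.3, 0, 0, 1.6], [0, 2, 3.2, -0.4, 0, 0, 1.6], [0, 2.4, 4, -0.511, 0, 0, 1.6]],
  ],
)

```text
time_s: 9.5
position: [0.5693, 0.0754, 0.1147]
tool_rot: [[-0.0, 0.782, 0.623], [0.0, 0.623, -0.782], [-1.0, -0.0, -0.0]]
ft_force: [-0.3, 0.3, -1.1]
grip_width: 0.0226
```

>>> carry_out(
  motion=[
    [[0, 0.1, 1, -0.1, 0, 0, 1.6], [0, 0.3, 2, -0.2, 0, 0, 1.6], [0, 0.4, 3, -0.3, 0, 0, 1.6], [0, 0.5, 4, -0.4, 0, 0, 1.6], [0, 0.7, 5, -0.511, 0, 0, 1.6]],
  ],
)

```text
time_s: 9.92
position: [0.6056, 0.0404, 0.1147]
tool_rot: [[-0.001, 0.378, 0.926], [0.0, 0.926, -0.378], [-1.0, -0.0, -0.001]]
ft_force: [-0.4, -0.4, -2.3]
grip_width: 0.0226
```

>>> carry_out(
  motion=[
    [[0, -0.2, 0.4, -0.11, 0, 0, 1.6], [0, -0.4, 0.8, -0.22, 0, 0, 1.6], [0, -0.6, 1.2, -0.33, 0, 0, 1.6], [0, -0.8, 1.7, -0.44, 0, 0, 1.6], [0, -1, 2.1, -0.548, 0, 0, 1.6]],
  ],
)

```text
time_s: 10.33
position: [0.6212, 0.0234, 0.1146]
tool_rot: [[-0.001, -0.16, 0.987], [0.0, 0.987, 0.16], [-1.0, 0.0, -0.001]]
ft_force: [-0.6, -0.4, -1.6]
grip_width: 0.0229
```

>>> carry_out(
  motion=[
    [[0, 0, 0, 0, 0, 0, 1.6], [0, 0, 0, 0, 0, 0, 1.6]],
  ],
)

```text
time_s: 10.5
position: [0.6212, 0.0236, 0.1146]
tool_rot: [[-0.001, -0.151, 0.988], [0.0, 0.988, 0.151], [-1.0, 0.0, -0.001]]
ft_force: [-0.2, 0.6, -0.9]
grip_width: 0.0228
```

```bash
python3 - <<'E'
from h import *
from rig import env
s=env.get_image("side");o=env.observe()
cv2.imwrite("pics/m7.png",cv2.resize(s["image"][170:370,160:360,::-1],(600,600),interpolation=cv2.INTER_CUBIC))
print(o["time_s"],o["position"])
plan(o,[(bp(.063,-.15,.0535),98.9),(bp(.063,-.10,.0535),98.9)])
E
```

```text
10.55 [0.62123424 0.02369574 0.11459417]
[0.623 0.023 0.054] 98.9 shift [ 6.11 -0.1   0.14] turn -0.003
[0.615 0.072 0.054] 98.9 shift [0. 5. 0.] turn -0.0
```

View pics/m7.png

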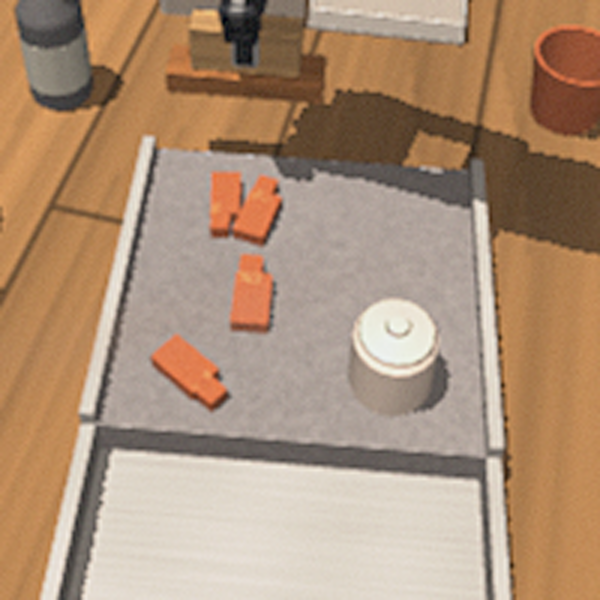

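The side crop shows the scraper hovering beyond the right end with all four chips ahead of it and the jar untouched. I'll lower it and start the main sweep, keeping 3 mm more off the far rim.

>>> carry_out(
  motion=[
    [[1.5, -0.1, -0.2, 0, 0, 0, 1.6], [3, -0.1, -0.2, 0, 0, 0, 1.6], [4.5, -0.1, -0.2, 0, 0, 0, 1.6], [5.6, -0.1, -0.2, 0, 0, 0, 1.6], [6.1, -0.1, -0.2, 0, 0, 0, 1.6]],
  ],
)

```text
time_s: 10.97
position: [0.6191, 0.0226, 0.052]
tool_rot: [[-0.003, -0.153, 0.988], [0.0, 0.988, 0.153], [-1.0, 0.001, -0.002]]
ft_force: [-0.7, 0.7, -2.5]
grip_width: 0.0228
```

>>> carry_out(
  motion=[
    [[0, 0, 0, 0, 0, 0, 1.6], [0, 1.2, 0, 0, 0, 0, 1.6], [0, 2.4, 0, 0, 0, 0, 1.6], [0, 3.6, 0, 0, 0, 0, 1.6], [0, 4.8, 0, 0, 0, 0, 1.6]],
  ],
)

```text
time_s: 11.38
position: [0.6126, 0.0713, 0.0542]
tool_rot: [[0.001, -0.155, 0.988], [-0.0, 0.988, 0.155], [-1.0, -0.0, 0.001]]
ft_force: [0.5, -1.5, -0.9]
grip_width: 0.0227
```

>>> carry_out(
  motion=[
    [[0, 1.2, 0, 0, 0, 0, 1.6], [0, 2.4, 0, 0, 0, 0, 1.6], [0, 3.6, 0, 0, 0, 0, 1.6], [0, 4.8, 0, 0, 0, 0, 1.6], [0, 6, 0, 0, 0, 0, 1.6]],
  ],
)

```text
time_s: 11.8
position: [0.6032, 0.1302, 0.0536]
tool_rot: [[0.0, -0.155, 0.988], [-0.0, 0.988, 0.155], [-1.0, -0.0, 0.0]]
ft_force: [0.9, -1.4, -1.9]
grip_width: 0.0229
```

>>> carry_out(
  motion=[
    [[0, 1.2, 0, 0, 0, 0, 1.6], [0, 2.4, 0, 0, 0, 0, 1.6], [0, 3.6, 0, 0, 0, 0, 1.6], [0, 4.8, 0, 0, 0, 0, 1.6], [0, 6, 0, 0, 0, 0, 1.6]],
  ],
)

```text
time_s: 12.22
position: [0.5939, 0.1894, 0.0535]
tool_rot: [[-0.0, -0.155, 0.988], [-0.0, 0.988, 0.155], [-1.0, -0.0, -0.0]]
ft_force: [0.4, -1.3, -1.8]
grip_width: 0.023
```

```bash
python3 - <<'E'
from h import *
from rig import env
s=env.get_image("side");o=env.observe()
cv2.imwrite("pics/m8.png",cv2.resize(s["image"][184:384,160:360,::-1],(600,600),interpolation=cv2.INTER_CUBIC))
print(o["time_s"],o["position"],o["grip_width"])
plan(o,[(bp(.060,.142,.054),98.9)])
E
```

```text
12.2667 [0.59324953 0.19154298 0.05342678] 0.022796745724816075
[0.575 0.311 0.054] 98.9 shift [-0.06 12.09  0.02] turn 0.001
```

View pics/m8.png

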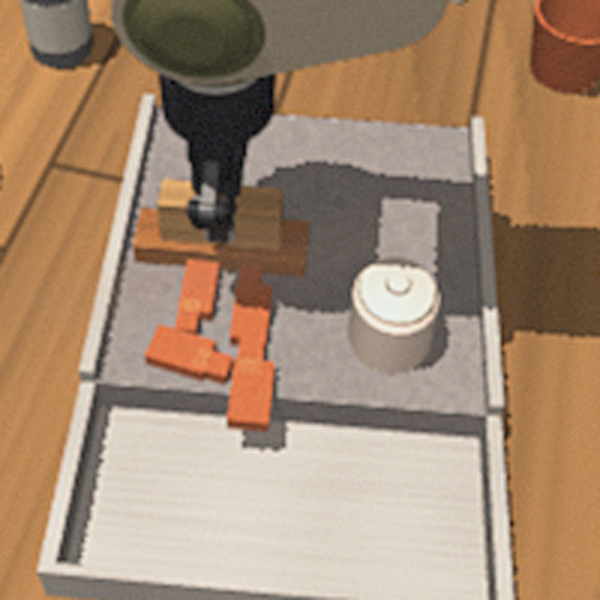

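The chips are bunched ahead of the scraper at (195,290), (250,320), (185,350) and (250,390), the last already hanging over the end. The jar is clear, so I'll continue.

>>> carry_out(
  motion=[
    [[0, 1.2, 0, 0, 0, 0, 1.6], [0, 2.4, 0, 0, 0, 0, 1.6], [0, 3.6, 0, 0, 0, 0, 1.6], [0, 4.8, 0, 0, 0, 0, 1.6], [0, 6, 0, 0, 0, 0, 1.6]],
  ],
)

```text
time_s: 12.68
position: [0.5845, 0.2488, 0.0534]
tool_rot: [[-0.0, -0.155, 0.988], [0.0, 0.988, 0.155], [-1.0, 0.0, -0.0]]
ft_force: [-0.5, -1.3, -1.7]
grip_width: 0.0225
```

>>> carry_out(
  motion=[
    [[0, 1.2, 0, 0, 0, 0, 1.6], [0, 2.5, 0, 0, 0, 0, 1.6], [0, 4, 0, 0, 0, 0, 1.6], [0, 5.3, 0, 0, 0, 0, 1.6], [0, 6.4, 0, 0, 0, 0, 1.6]],
  ],
)

```text
time_s: 13.1
position: [0.5829, 0.2981, 0.0573]
tool_rot: [[0.017, -0.157, 0.987], [-0.028, 0.987, 0.158], [-0.999, -0.031, 0.012]]
ft_force: [25.3, -77.6, 29.8]
grip_width: 0.023
```

>>> carry_out(
  motion=[
    [[0, 0, 0, 0, 0, 0, 1.6], [0, 0, 0, 0, 0, 0, 1.6], [0, 0, 0, 0, 0, 0, 1.6]],
  ],
)

```text
time_s: 13.35
position: [0.5846, 0.2995, 0.0595]
tool_rot: [[0.021, -0.154, 0.988], [-0.02, 0.988, 0.154], [-1.0, -0.023, 0.017]]
ft_force: [19.7, -54.3, 26.7]
grip_width: 0.0225
```

```bash
python3 - <<'E'
from h import *
from rig import env
s=env.get_image("side");o=env.observe()
cv2.imwrite("pics/m9.png",cv2.resize(s["image"][184:384,160:360,::-1],(600,600),interpolation=cv2.INTER_CUBIC))
print(o["time_s"],o["position"],o["grip_width"],o["ft_force"])
h=bp(.06,.06,.16); g=np.array([.541,-.2264,.16]); h=np.array(h); b=np.array(bp(.06,.10,.16))
plan(o,[(bp(.06,.11,.16),98.9),(b+(g-b)*.5,97.5),(g,96.3),(np.array([.541,-.2264,.06]),96.3),(np.array([.541,-.2264,.016]),96.3)])
E
```

```text
13.4 [0.58466476 0.29959563 0.05961378] 0.0227627360876629 [ 20.04906473 -53.65424409  26.61159216]
[0.58  0.279 0.16 ] 98.9 shift [-10.04  -1.92  -0.82] turn -0.001
[0.561 0.022 0.16 ] 97.5 shift [  0.   -25.19  -5.82] turn 0.024
[ 0.541 -0.226  0.16 ] 96.3 shift [  0.   -24.32  -5.22] turn 0.021
[ 0.541 -0.226  0.06 ] 96.3 shift [10.  0.  0.] turn -0.0
[ 0.541 -0.226  0.016] 96.3 shift [4.4 0.  0. ] turn -0.0
```

View pics/m9.png

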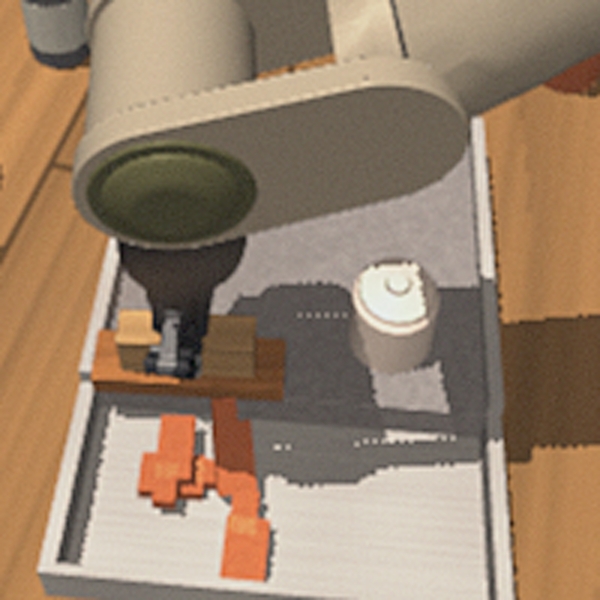

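The sweep was blocked: the wrist force peaked around 85 N in the last call and is now about 60 N. The chips reach into the tray, but two of them, at (235,430) and (245,545), look jammed end to end between the scraper and the far wall. I'll back off and look.

>>> carry_out(
  motion=[
    [[0, -0.8, 0, 0, 0, 0, 1.6], [0, -1.6, 0, 0, 0, 0, 1.6], [0, -2.4, 0, 0, 0, 0, 1.6], [-1.5, -3.2, 0, 0, 0, 0, 1.6], [-3, -4, 0, 0, 0, 0, 1.6]],
  ],
)

```text
time_s: 13.82
position: [0.5802, 0.2718, 0.0828]
tool_rot: [[-0.003, -0.155, 0.988], [0.0, 0.988, 0.155], [-1.0, 0.001, -0.003]]
ft_force: [-0.0, -0.1, -0.8]
grip_width: 0.0226
```

>>> carry_out(
  motion=[
    [[-1.5, -1, 0, 0, 0, 0, 1.6], [-3, -2, 0, 0, 0, 0, 1.6], [-4, -2, 0, 0, 0, 0, 1.6], [-4, -2, 0, 0, 0, 0, 1.6], [-4, -2, 0, 0, 0, 0, 1.6]],
  ],
)

```text
time_s: 14.23
position: [0.5839, 0.2525, 0.1233]
tool_rot: [[-0.0, -0.155, 0.988], [0.001, 0.988, 0.155], [-1.0, 0.001, 0.0]]
ft_force: [0.9, -0.1, -1.5]
grip_width: 0.0227
```

```bash
python3 - <<'E'
from h import *
from rig import env
s=env.get_image("side");o=env.observe()
cv2.imwrite("pics/m10.png",cv2.resize(s["image"][184:384,160:360,::-1],(600,600),interpolation=cv2.INTER_CUBIC))
print(o["time_s"],o["position"],o["grip_width"],o["ft_force"],o["tool_rot"])
E
```

```text
14.2833 [0.58355726 0.25240482 0.12256653] 0.022847399483280743 [ 1.01356564 -0.48744814 -2.56437162] [[-1.46702473e-03 -1.55330622e-01  9.87861451e-01]
 [ 8.29145105e-05  9.87862491e-01  1.55330908e-01]
 [-9.99998920e-01  3.09782332e-04 -1.43633954e-03]]
```

View pics/m10.png

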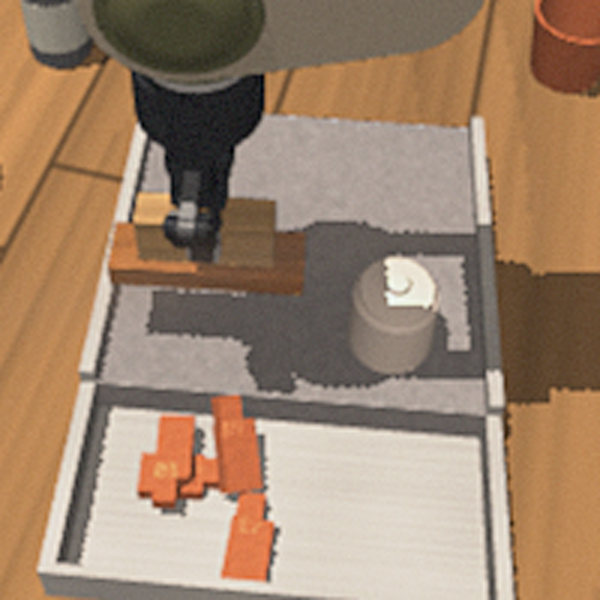

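The scraper is free and level in the grip. Three chips lie in the tray; the one at (237,445) leans with its upper end at the board edge. I'll move back toward the bay and measure with the arm out of the way.

```bash
python3 - <<'E'
from h import *
from rig import env
o=env.observe();a=np.array(o["position"]);g=np.array([.541,-.2264,.135])
plan(o,[(a+(g-a)*.4,98),(a+(g-a)*.8,97),(g,96.3)])
E
```

```text
[0.567 0.061 0.128] 98 shift [ -0.5  -18.66  -4.66] turn 0.016
[ 0.55  -0.131  0.133] 97 shift [ -0.5  -18.73  -4.35] turn 0.017
[ 0.541 -0.226  0.135] 96.3 shift [-0.25 -9.4  -2.01] turn 0.012
```

>>> carry_out(
  motion=[
    [[-0.1, -3.7, -0.9, 0, 0, 0, 1.6], [-0.2, -7.5, -1.9, 0, 0, 0, 1.6], [-0.3, -11.2, -2.8, 0, 0, 0, 1.6], [-0.4, -14.9, -3.7, 0, 0, 0, 1.6], [-0.5, -18.7, -4.7, 0.016, 0, 0, 1.6]],
  ],
)

```text
time_s: 14.7
position: [0.5658, 0.0588, 0.1274]
tool_rot: [[-0.002, -0.14, 0.99], [0.0, 0.99, 0.14], [-1.0, 0.001, -0.002]]
ft_force: [1.4, 0.4, -1.8]
grip_width: 0.0226
```

>>> carry_out(
  motion=[
    [[-0.1, -3.7, -0.9, 0, 0, 0, 1.6], [-0.2, -7.5, -1.7, 0, 0, 0, 1.6], [-0.3, -11.2, -2.6, 0, 0, 0, 1.6], [-0.4, -15, -3.5, 0, 0, 0, 1.6], [-0.5, -18.7, -4.4, 0.017, 0, 0, 1.6]],
  ],
)

```text
time_s: 15.12
position: [0.5484, -0.1328, 0.1324]
tool_rot: [[-0.002, -0.123, 0.992], [0.001, 0.992, 0.123], [-1.0, 0.001, -0.002]]
ft_force: [0.5, 0.1, -2.1]
grip_width: 0.0226
```

>>> carry_out(
  motion=[
    [[-0.1, -2.5, -0.5, 0, 0, 0, 1.6], [-0.2, -5, -1, 0, 0, 0, 1.6], [-0.2, -7.5, -1.6, 0, 0, 0, 1.6], [-0.2, -9.4, -2, 0.012, 0, 0, 1.6], [-0.2, -9.4, -2, 0.012, 0, 0, 1.6]],
  ],
)

```text
time_s: 15.53
position: [0.5403, -0.2302, 0.1341]
tool_rot: [[-0.001, -0.107, 0.994], [0.0, 0.994, 0.107], [-1.0, 0.0, -0.001]]
ft_force: [0.3, 0.1, -2.6]
grip_width: 0.0228
```

>>> carry_out(
  motion=[
    [[0, 0, 0, 0, 0, 0, 1.6], [0, 0, 0, 0, 0, 0, 1.6]],
  ],
)

```text
time_s: 15.7
position: [0.5406, -0.2264, 0.1347]
tool_rot: [[-0.001, -0.111, 0.994], [0.001, 0.994, 0.111], [-1.0, 0.001, -0.001]]
ft_force: [0.5, 0.2, -1.7]
grip_width: 0.0228
```

```bash
python3 - <<'E'
from h import *
from rig import env
t=env.get_image("top");s=env.get_image("side");w=env.get_image("wrist");o=env.observe()
pickle.dump((t,s,w,o),open("w5.pkl","wb"))
r=lambda i,f:cv2.resize(i[:,:,::-1],None,fx=f,fy=f,interpolation=cv2.INTER_CUBIC)
a=r(t["image"][170:280,100:165],4.6); b=r(s["image"][290:384,170:270],4.6)
H=max(a.shape[0],b.shape[0]);p=lambda i:cv2.copyMakeBorder(i,0,H-i.shape[0],0,0,cv2.BORDER_CONSTANT)
cv2.imwrite("pics/m11.png",np.hstack([p(a),p(b)])); print(a.shape,b.shape)
print(o["time_s"],o["position"],o["grip_width"])
E
```

```text
(506, 299, 3) (432, 460, 3)
15.85 [ 0.54082455 -0.22635727  0.13530966] 0.022798649553610502
```

View pics/m11.png

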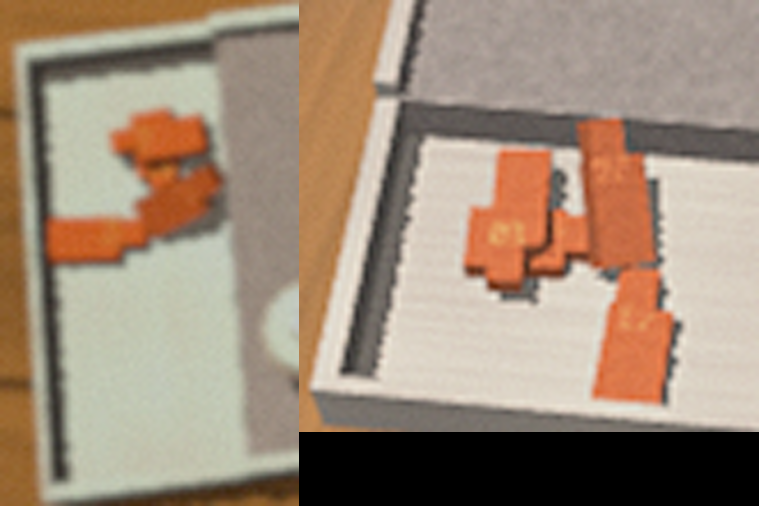

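Left is the top view, right the side view. Three chips are in the tray, two of them stacked. The fourth, at top (180,198) and side (615,195), leans against the board's end face. I'll triangulate its ends.

```bash
python3 - <<'E'
from h import *
t,s,w,o=pickle.load(open("w5.pkl","rb"))
def Pm(c):
    f=192/np.tan(np.radians(c["fov_y"]/2));return np.array([[f,0,c["cx"]],[0,f,c["cy"]],[0,0,1]])@np.c_[c["R"],c["t"]]
c,sn=np.cos(np.radians(TB)),np.sin(np.radians(TB))
for n,a,b in(("hi",(214,178),(602,122)),("mid",(180,198),(613,190)),("lo",(143,217),(625,262)),("far chip lo",(48,240),(628,400)),("edge L",(213,38),(383,92)),("stack top",(158,135),(508,225))):
    A=np.array(a,float)/4.6+[100,170];b_=(np.array(b,float)-[299,0])/4.6+[170,290]
    X=cv2.triangulatePoints(Pm(t),Pm(s),A,b_);X=(X[:3]/X[3]).ravel();v=X[:2]-B
    print(n,np.round(X,4),"board",round(c*v[0]+sn*v[1],3),round(-sn*v[0]+c*v[1],3))
E
```

```text
hi [0.5564 0.3046 0.0381] board 0.041 0.139
mid [0.5449 0.3279 0.0253] board 0.033 0.163
lo [0.5331 0.3528 0.0146] board 0.025 0.19
far chip lo [0.5148 0.4094 0.0211] board 0.016 0.248
edge L [0.6512 0.3154 0.0348] board 0.136 0.135
stack top [0.5875 0.3494 0.0122] board 0.079 0.178
```

All four chips are well inside the limits: the leaning one's origin is roughly 10 mm above the tray floor. Next I'll check numerically whether the scraper shifted in the grip under the push load, by comparing the rib in the wrist images before and after.

```bash
python3 - <<'E'
from h import *
a=pickle.load(open("w4.pkl","rb"))[0]["image"];t,s,w,o=pickle.load(open("w5.pkl","rb"));b=w["image"]
for n,(x0,x1,y0,y1) in {"rib near end":(222,282,165,200),"rib mid":(225,280,190,235),"fingers ctl":(150,230,300,370)}.items():
    r=cv2.matchTemplate(b[y0-12:y1+12,x0-12:x1+12],a[y0:y1,x0:x1],cv2.TM_CCOEFF_NORMED);_,v,_,l=cv2.minMaxLoc(r);print(n,round(v,3),l[0]-12,l[1]-12)
for im in(a,b):  # rib side edges/width by rows
    g=cv2.GaussianBlur(im,(3,3),0).astype(int)
    print([ (y,np.round(np.argsort(-np.abs(np.diff(g[y,200:310].sum(1))))[:4]+200)) for y in (175,185,195,205)])
E
```

```text
rib near end 0.944 -3 -3
rib mid 0.873 -2 0
fingers ctl 0.914 0 0
[(175, array([201, 282, 202, 223])), (185, array([202, 223, 201, 282])), (195, array([202, 203, 281, 224])), (205, array([203, 224, 281, 202]))]
[(175, array([204, 279, 203, 220])), (185, array([204, 279, 203, 221])), (195, array([204, 279, 205, 278])), (205, array([205, 204, 222, 279]))]
```

The rib shifted only about 1.5 mm with little yaw, and the bay leaves 10 mm or more all round. I'll lower it, release and retreat.

>>> carry_out(
  motion=[
    [[2.5, 0, 0, 0, 0, 0, 1.6], [5, 0, 0, 0, 0, 0, 1.6], [7, 0, 0, 0, 0, 0, 1.6], [8.5, 0, 0, 0, 0, 0, 1.6], [9.5, 0, 0, 0, 0, 0, 1.6]],
  ],
)

```text
time_s: 16.27
position: [0.5403, -0.2264, 0.0389]
tool_rot: [[-0.002, -0.111, 0.994], [0.001, 0.994, 0.111], [-1.0, 0.002, -0.002]]
ft_force: [-0.9, -0.9, -2.2]
grip_width: 0.0229
```

>>> carry_out(
  motion=[
    [[0.6, 0, 0, 0, 0, 0, 1.6], [1.2, 0, 0, 0, 0, 0, 1.6], [1.7, 0, 0, 0, 0, 0, 1.6], [2.1, 0, 0, 0, 0, 0, 1.6], [2.1, 0, 0, 0, 0, 0, 1.6]],
  ],
)

```text
time_s: 16.68
position: [0.5406, -0.2274, 0.0192]
tool_rot: [[-0.0, -0.11, 0.994], [0.0, 0.994, 0.11], [-1.0, 0.0, -0.0]]
ft_force: [-0.1, -0.2, -1.9]
grip_width: 0.023
```

```bash
python3 -c "
from rig import env
o=env.observe();print(o['position'],o['ft_force'],o['wrist_torque'])"
```

```text
[ 0.5405964  -0.22743745  0.01917605] [-0.06948233 -0.23576757 -1.91372517] [-0.00248778  0.02323859  0.00255322]
```

Not touching yet; 2–3 mm more, then release.

>>> carry_out(
  motion=[
    [[0.15, 0, 0, 0, 0, 0, 1.6], [0.3, 0, 0, 0, 0, 0, 1.6], [0.3, 0, 0, 0, 0, 0, 2.4], [0.3, 0, 0, 0, 0, 0, 3.2], [0.3, 0, 0, 0, 0, 0, 5]],
  ],
  grip_force=20,
)

```text
time_s: 17.1
position: [0.5408, -0.2277, 0.0168]
tool_rot: [[0.001, -0.11, 0.994], [-0.0, 0.994, 0.11], [-1.0, -0.0, 0.001]]
ft_force: [-0.3, -0.8, -0.1]
grip_width: 0.0429
```

>>> carry_out(
  motion=[
    [[0, 0, 0, 0, 0, 0, 5], [0, 0, 0, 0, 0, 0, 5], [-1, 0, 0, 0, 0, 0, 5], [-2, 0, 0, 0, 0, 0, 5], [-4, 0, 0, 0, 0, 0, 5]],
  ],
)

```text
time_s: 17.52
position: [0.54, -0.2271, 0.0565]
tool_rot: [[-0.002, -0.11, 0.994], [0.001, 0.994, 0.11], [-1.0, 0.002, -0.002]]
ft_force: [-0.4, -0.3, -0.0]
grip_width: 0.05
```

>>> carry_out(
  motion=[
    [[-2, 0, 0, 0, 0, 0, 5], [-5, 0, 0, 0, 0, 0, 5], [-8, 0, -1, 0, 0, 0, 5], [-11, 0, -3, 0, 0, 0, 5], [-13, 0, -5, 0, 0, 0, 5]],
  ],
)

```text
time_s: 17.93
position: [0.4911, -0.2333, 0.1904]
tool_rot: [[0.004, -0.111, 0.994], [-0.003, 0.994, 0.111], [-1.0, -0.003, 0.003]]
ft_force: [0.6, -0.3, 1.3]
grip_width: 0.0499
```

>>> carry_out(
  motion=[
    [[0, 0, 0, 0, 0, 0, 5], [0, 0, 0, 0, 0, 0, 5], [0, 0, 0, 0, 0, 0, 5]],
  ],
)

```text
time_s: 18.18
position: [0.491, -0.2329, 0.1865]
tool_rot: [[0.0, -0.11, 0.994], [0.0, 0.994, 0.11], [-1.0, 0.0, 0.0]]
ft_force: [0.1, -0.1, -0.1]
grip_width: 0.0501
```

```bash
python3 - <<'E'
from h import *
from rig import env
c=env.get_image("wrist");s=env.get_image("side");o=env.observe()
r=lambda i,W,H:cv2.resize(i[:,:,::-1],(W,H),interpolation=cv2.INTER_CUBIC)
cv2.imwrite("pics/end.png",np.hstack([r(c["image"],400,300),r(s["image"],400,300)]))
pickle.dump((c,s,o),open("end.pkl","wb"))
print(o["time_s"],o["position"],o["ft_force"],o["grip_width"])
E
```

```text
18.2833 [ 0.49112063 -0.23271785  0.18556906] [0.31843352 0.04447944 0.06072332] 0.049869844280806944
```

View pics/end.png

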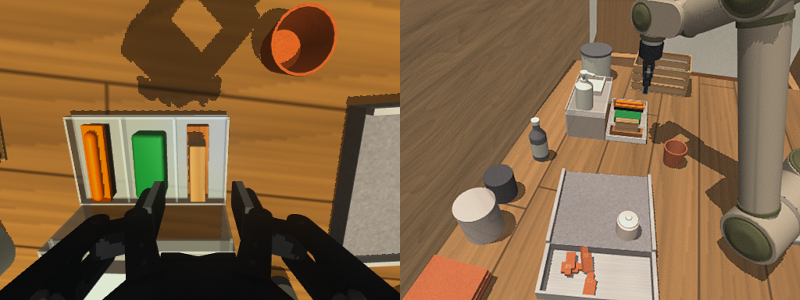

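The scraper lies flat in its own bay at (198,165), with the brush and pumice in place. In the side view the board is empty apart from the jar at (627,225), and the four chips are in the tray around (580,265). The arm is clear of everything, so I'm handing in.

```bash
python3 -c "
from rig import env
print(env.close_job())"
```

```text
the job is handed in; nothing more can be done
None
```

The scraper is back in its bay, base down, all four tile pieces are in the catch tray, and the job is handed in at about 18 s. I first pushed sideways to move the two pieces behind the jar clear of it, then swept everything over the left end.

**Last checks**
- **Final pictures:** the board is empty except for the jar, which looks unmoved. The scraper lies lengthwise in its own bay, and the brush, pumice, dispenser and soap dish look undisturbed. The arm is clear and the wrist force is about zero.
- **Tile pieces:** three lie in the tray, two of them stacked. The fourth leans against the board's end face; triangulation puts its origin roughly 10 mm above the tray floor, under the 33 mm limit.

**What disagreed or went wrong**
- **First grasp missed:** the pads closed to 18 mm at the height set from the stated tool data. The pictures put the fingertips about 30 mm farther back than stated. I opened, moved 8 mm sideways, went about 30 mm lower and gripped correctly.
- **Sweep jammed at the end:** two pieces wedged between the scraper and the tray's far wall. The wrist force reached about 87 N in the readings (limit 120 N), and the scraper shifted about 1.5 mm in the grip. I backed off and it did not matter for laying the scraper back.
- **Camera mismatch:** the side camera put things about 10 mm farther left than the top camera; I allowed for this with clearance.
- **Picture budget:** I viewed 16 pictures, against a budget of 10.

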